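# Let a propped desiccator lid down without a slam

## Task

Close the clear desiccator on the bench without slamming its heavy hinged lid. With the fingers waiting just under the front of the lid, nudge the prop stay on the robot's side outward, off the lid, so that the lid drops the short way onto the outside of your fingers; then lower it gently until it is fully shut and draw the fingers out from under the lip. Do not take hold of the lid or raise it, and leave the brown powder jar, the glass dish and the red stopper where they stand.

Things in the scene. Friction and masses are not known exactly. Their poses are not given: they have to be found in the camera images.
- desiccator: Clear-walled dry box with white pan, aluminium rim and samples inside, 160 (x) x 220 (y) x 125 mm high, fixed to the bench. Origin under its centre; +x points from its lip side (which faces roughly to the robot's right) to its hinge side, +y to the side nearer the robot, z up. Lip-side wall's outer face at x = -80 mm; the shut lid's lip stands 28 mm out beyond it, underside at z = 128 mm.
- lid_hinge (a point): Middle of the lid's hinge line along the rim opposite the lip: x = +84, y = 0, z = 130 mm of the desiccator; axis along y. The lid (about 0.45 kg, clear panel in a 7 mm aluminium frame, 254 mm wide, overhanging the box by 17 mm on either side) reaches 192 mm from this line to its front edge; its underside lies 2 mm below the line when shut.
- lid (a joint): Lid angle in rad: 0 shut flat on the gasket, grows as the lid opens; propped open at about 0.75 at the start. Lightly damped hinge without spring: let go, the lid slams. About 2 N upward at the lip carries it.
- lip_edge (a point): Middle of the lid's front (free) edge, on its underside; turns with the lid: x from the edge towards the hinge, y as the desiccator's, z out of the lid's top face. The last 28 mm before the edge are the pull lip, an aluminium strip 5 mm thick over the whole 254 mm width.
- stay (a joint): Swing of the prop stay in rad: 0 upright under the lid, grows as it swings outward, away from the box (the desiccator's +y, towards the robot). Past about 0.1 it is off the lid and drops by its own weight until it hangs down along the side wall at about 3.1. No spring; a sideways push of 1 to 2 N near its top frees it.
- stay_pivot (a point): Pivot of the prop stay on a bracket at the rim of the side nearer the robot, at x = -72, y = +119, z = 122 mm of the desiccator; axis along the desiccator's x.
- stay_tip (a point): Centre of the black rubber tip (8 mm across) of the prop stay, a 6 mm steel rod 118 mm long slanting up from its pivot towards the hinge. Starts at x = -37, y = +119, z = 235 mm of the desiccator, under the margin of the lid on the robot's side, 8 mm in from the lid's side edge and 32 mm in from its front edge.
- brown_jar: Dark brown capped powder jar with a white label, 52 mm across, 100 mm high, loose, on the bench behind the desiccator's hinge side; origin under its centre, z up. To be left alone.
- dish: Clear glass petri dish, 66 mm across, 15 mm high, loose, on the bench before the desiccator's lip side; origin under its centre, z up. To be left alone.
- stopper: Red rubber stopper, 27 mm across, 26 mm high, loose, on the bench near the desiccator's corner below the stay; origin under its centre, z up. To be left alone.

How it is judged (in metres and radians):
On the way, in this order (a step that is already met when the one before it is completed fails the run):
1. the stay has swung clear and the lid, still well open (more than 0.4 rad), rests on the fingers (value of joint stay above 1 rad and value of joint lid above 0.4 rad and contact force between the fingers and lid above 0.3 N), for 0.2 s.
2. the lid is shut (value of joint lid below 0.02 rad), for 0.2 s.
At the end, for the whole second after the job is handed in: The lid is fully shut (joint under 0.02 rad) and the stay hangs down at the side (joint over 2.5 rad) (value of joint lid below 0.02 rad and value of joint stay above 2.5 rad); the robot touches nothing.
It fails at once if the lid slams: it moves down faster than 1.5 rad/s (0.29 m/s at the lip) within the last 0.3 rad, as when dropped from more than about 5 mm (value of joint lid below 0.3 rad and velocity of joint lid below -1.5 rad/s).
It fails at once if the lid is raised above its propped position (joint over 0.86 rad; it starts at 0.75) (value of joint lid above 0.86 rad).
It fails at once if the lid is taken between the fingers: the point between the finger pads (TCP) lies in the lid's thickness (x of the grasp point in the frame of lip_edge between -0.004 and 0.19 m and y of the grasp point in the frame of lip_edge between -0.13 and 0.13 m and z of the grasp point in the frame of lip_edge between -0.004 and 0.01 m).
It fails at once if the brown powder jar, the glass dish or the red stopper is moved by more than 15 mm or tipped (distance of any of brown_jar, dish, stopper from where it was at the start of the episode above 0.015 m or angle between any of brown_jar, dish, stopper's own z axis and vertical above 0.3 rad).
It also fails if it takes over 51 s, if anything falls off the work surface, if the arm or the gripper's body presses on something with over 40 N, if the wrist force passes 120 N, or if a joint passes its speed limit or range.

## Robot

A 6-joint arm with a two-finger parallel gripper is mounted at the origin on the work surface; the furniture and walls round the work are solid. World frame = base frame: x ahead of the robot, y to its left, z up, the work surface at z = 0. Lengths are in m, angles in degrees, forces in N, time in s.
With the tool pointing down it reaches from about 0.3 to 0.75 m from the base axis. Payload 8.5 kg.
Tool frame: the origin (TCP) lies between the finger pads, 19 mm behind the fingertips; this is the grasp point; z points along the fingers, y is the line along which they close (so a half turn about z gives the same grasp; the last joint's range is limited). The gripper opens to 85 mm and grips with 20 to 120 N. Pads are 22 mm wide; open, the fingers measure 114 mm over their backs; the gripper's body (76 mm by 85 mm) begins 54 mm behind the grasp point. The pads swing forward as they close: fully open they stand 13 mm farther back than shut.
Start: joints at [62.55, 21.807, 74.336, -0, 83.858, -12.336], TCP at [0.143, 0.531, 0.25] pointing down, gripper open.
Joint ranges: [-178.18, 178.18], [-50.72, 133.34], [12.68, 142.11], [-81.47, 261.47], [9.98, 163.14], [-165.26, 165.26]. Speed limits (degrees/s): [136.94, 136.94, 180, 180, 180, 180].

## Interface

Orientations are given as a 3x3 rotation matrix whose columns are the frame's x, y, z axes.
In Python, from rig import env, imaging gives the robot as it stands. The module is installed in compiled form; this text tells all that it offers.
- The arm moves only by the tool arm_command, never from a script. Its arguments are lists of equal length, an entry for each row: "turn": the turn, a rotation vector about the tool's x, y, z in units of 5 degrees (1.0 is 5 degrees), a list of three; "xyz": the shift along the tool's x, y, z in units of 50 mm (1.0 is 50 mm), a list of three; "claw": the finger opening in mm, from 0 to 85.4. A call has 1 to 12 rows; each row shifts and turns the commanded pose from where the row before left it, along the tool's axes as they then stand; what a row does not reach is not made up. A row lasts 1/10 s, in which the tool goes at most 50 mm and 8.59 degrees, less where a joint would pass 70% of its speed; a pose out of reach is approached as far as the arm can. A call is refused whole if a number of a shift passes 1 or a number of a turn 1, either way. A call with a gripper value outside its range is refused whole. The fingers move at their own pace and stop on an object; "squeeze" is the grip in N (left out, the last holds). Time passes only in rows, so rows that do not move let the fingers close. It gives the time, the measured TCP pose, the force, the opening and the grip force at its end, in the units of the state.
- env.observe(): the state, without advancing time (a new reading comes with each control period).
- imaging.get_image(name): name is "scene" or "top"; returns (picture, depth): 480x640x3 uint8, blue, green, red; 480x640 float32, m along the optical axis (not along the pixel's ray), 0 where there is no reading.
- imaging.camera_info(name): a dict with "camera_matrix" (3x3 intrinsics, pixels), "rvec" (rotation vector, rad) and "tvec" (3), from world to camera coordinates, as OpenCV has them. Camera axes: x right, y down, z forward; pixel columns grow to the right and rows downward; lengths in m; the calibration is good to about 2 mm. A picture is of the moment at which its call begins. camera_info takes no time and is no camera call.
- env.close_job(): hands the job in; it is judged then, once.
The state is a dict: "time_s": time; "q": joint angles; "qvel": joint speeds; "joint_efforts": joint torques, N m; "position": TCP position; "tool_rot": TCP orientation; "ft_force": force on the tool from outside, world axes, zero at the start; "wrist_torque": the same for the moment, N m; "grip_width": finger opening in m; "gripper_force": force on a finger pad.
Only numpy, scipy, OpenCV 4.12 (cv2) and the standard library are available. Lean on these libraries where they do the work, as an engineer would, in place of code of your own. Each camera call takes 0.05 s, during which the arm holds its last target. There are 200 camera calls.

## Working session

There is one attempt and no reset: what is moved stays moved. The work goes in short steps, Python scripts to look and compute and a tool call to move; the robot and the scene stay as the last step left them, time stands still between calls to the robot, and variables do not carry over. Pictures are saved under pics/ and viewed, at most 10 in all, crops included, and the job is handed in when it is done.

Besides the shell and the picture viewer there is one more tool, called after "Request:" by a JSON object that holds its "api" and its "payload". arm_command: Moves the arm, as the interface text tells. Its arguments: {"type":"object","properties":{"turn":{"type":"array"},"xyz":{"type":"array"},"claw":{"type":"array"},"squeeze":{"type":"number"}},"required":["turn","xyz","claw"]}

```bash
mkdir -p pics
cat > h.py <<'E'
from rig import env, imaging
import numpy as np, cv2
def cam(n):
    c=imaging.camera_info(n); R=cv2.Rodrigues(np.array(c["rvec"],float))[0]
    return np.array(c["camera_matrix"],float),R,np.array(c["tvec"],float).ravel()
def cloud(n,d):
    K,R,t=cam(n); v,u=np.mgrid[:480,:640]
    p=np.stack([(u-K[0,2])/K[0,0]*d,(v-K[1,2])/K[1,1]*d,d],-1)
    return (p-t)@R
def onplane(n,u,v,z):
    K,R,t=cam(n); r=R.T@np.linalg.solve(K,[u,v,1]); c=-R.T@t
    return c+r*(z-c[2])/r[2]
def tri(p1,p2):
    A=[];b=[]
    for n,(u,v) in (("scene",p1),("top",p2)):
        K,R,t=cam(n); r=R.T@np.linalg.solve(K,[u,v,1]); r/=np.linalg.norm(r)
        M=np.eye(3)-np.outer(r,r);A.append(M);b.append(M@(-R.T@t))
    x=np.linalg.lstsq(np.vstack(A),np.hstack(b),rcond=None)[0]
    return x
E
python3 - <<'E'
from h import *
for n in("scene","top"):
    im,d=imaging.get_image(n); cv2.imwrite(f"pics/{n}0.png",im); np.save(f"{n}0.npy",d)
    K,R,t=cam(n); print(n,(-R.T@t).round(3),K[0,0],R[2].round(2))
s=env.observe(); print(s["time_s"],s["position"],s["tool_rot"],s["ft_force"])
E
```

```text
scene [ 0.129 -0.67   0.631] 529.9015940619083 [ 0.47  0.72 -0.5 ]
top [0.414 0.016 1.156] 486.9180120444457 [ 0.15 -0.   -0.99]
0.1 [0.14329772 0.53075857 0.24947599] [[-9.65409625e-01  2.60737227e-01 -5.95071324e-04]
 [ 2.60737765e-01  9.65408961e-01 -1.16440395e-03]
 [ 2.70883731e-04 -1.27928435e-03 -9.99999145e-01]] [0.01281479 0.23340561 0.06079318]
```

View pics/scene0.png

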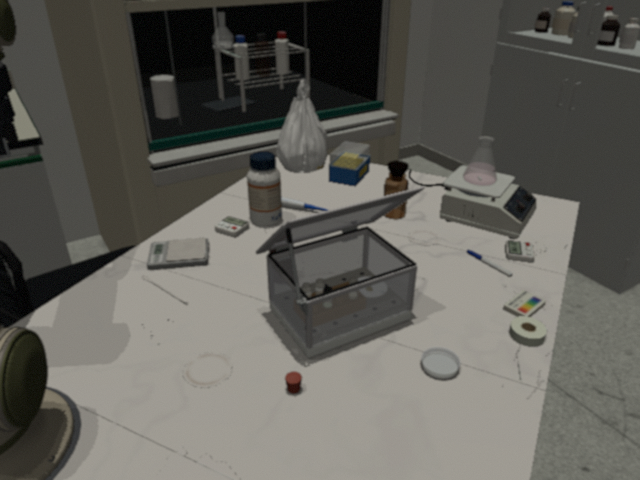

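View pics/top0.png

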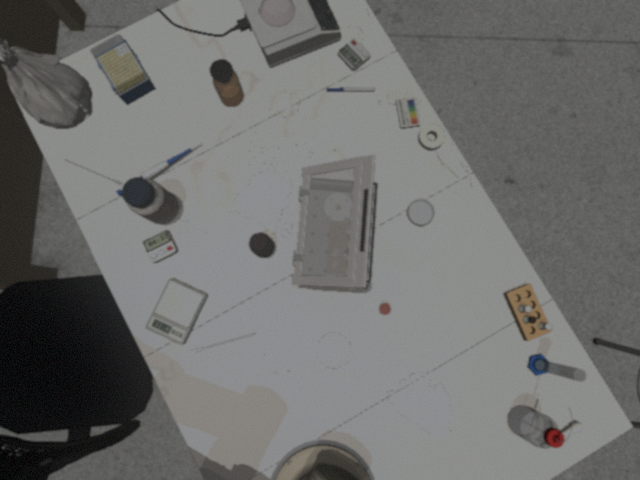

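Scene: the desiccator is at about (340,280) with its lid propped, the stopper at (293,382) and the dish at (440,363). Top: box at (335,225), jar cap at (262,245), dish at (420,212), stopper at (385,309). I'll enlarge the box in both views.

Run:
```python
import cv2,numpy as np
a=cv2.imread("pics/top0.png")[140:310,270:410]; b=cv2.imread("pics/scene0.png")[180:370,250:430]
a=cv2.resize(a,None,fx=3.5,fy=3.5,interpolation=2); b=cv2.resize(b,None,fx=3.5,fy=3.5,interpolation=2)
b=cv2.convertScaleAbs(b,alpha=1.5)
cv2.imwrite("pics/topc.png",cv2.convertScaleAbs(a,alpha=1.4)); cv2.imwrite("pics/scenec.png",b[:600])
```

```text
(no output)
```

View pics/topc.png

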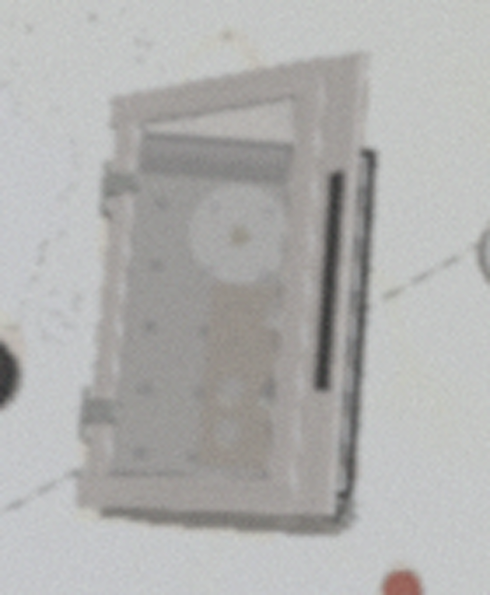

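View pics/scenec.png

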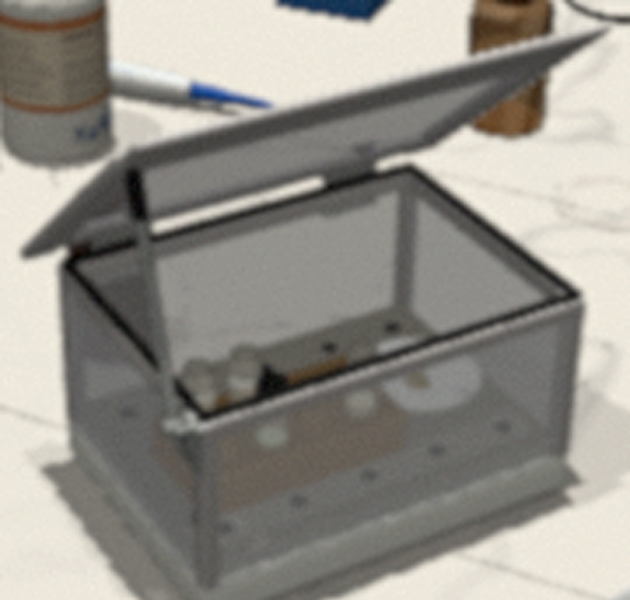

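The crops show the rim corners (scene crop: near-lip 205,415; far-lip 578,293; far-hinge 412,168; near-hinge 68,262), the stay from (180,425) to its black tip at (135,175), and the lid's lip edge from (360,55) to (335,512) in the top crop.

```bash
cat >> h.py <<'E'
def load():
    f=np.load("pose.npz"); return f["R"],f["o"]
E
python3 - <<'E'
from h import *
f=lambda u,v:(250+u/3.5,180+v/3.5)
g=lambda u,v:(270+u/3.5,140+v/3.5)
P=np.array([onplane("scene",*f(*c),.125)[:2] for c in((205,415),(578,293),(412,168),(68,262))])
M=np.array([(-.08,.11),(-.08,-.11),(.08,-.11),(.08,.11)])
pc,mc=P.mean(0),M.mean(0); U,S,Vt=np.linalg.svd((M-mc).T@(P-pc)); R=(U@Vt).T; o=pc-R@mc
print("pose",o,np.degrees(np.arctan2(R[1,0],R[0,0])),np.linalg.det(R)); print("res",((P-(M@R.T+o))*1e3).round(1))
R3=np.eye(3);R3[:2,:2]=R; o3=np.r_[o,0]; np.savez("pose.npz",R=R3,o=o3)
def loc(p): return (R3.T@(np.array(p)-o3)*1e3).round(1)
for n,c in(("rim far-lip",(377,150)),("rim near-lip",(350,525))): print(n,loc(onplane("top",*g(*c),.125)))
print("tip tri",loc(tri(f(135,180),f(135,180))) if 0 else "")
K,R_,t=cam("scene")
def px(n,l):
    K,R_,t=cam(n); q=K@(R_@(R3@np.array(l)+o3)+t); return q[:2]/q[2]
for nm,l in(("tip",(-.037,.119,.235)),("pivot",(-.072,.119,.122))):
    print(nm,((px("scene",l)-[250,180])*3.5).round(),"lidcorner")
a=.75;h=np.array([.084,0,.13]); 
for y in(.127,-.127):
    l=h+np.array([-.192*np.cos(a)+.002*np.sin(a)*-1,y,.192*np.sin(a)-.002*np.cos(a)])
    print("lip",l.round(3),(R3@l+o3).round(3),((px("scene",l)-[250,180])*3.5).round(),((px("top",l)-[270,140])*3.5).round())
for n,c,z in(("jar",(262,245),.1),("dish",(420,212),.015),("stop",(385,309),.026)):
    p=onplane("top",*c,z);print(n,p.round(3),loc(p))
E
```

```text
pose [ 0.58586312 -0.01818844] 86.73298427007971 1.0000000000000002
res [[ 5.   5.3]
 [-3.1  5.5]
 [-5.8 -5.9]
 [ 3.9 -4.9]]
rim far-lip [ -77.4 -105.7  125. ]
rim near-lip [-77.1 127.2 125. ]
tip tri 
tip [135. 175.] lidcorner
pivot [176. 426.] lidcorner
lip [-0.058  0.127  0.259] [ 0.456 -0.069  0.259] [138. 150.] [340. 512.]
lip [-0.058 -0.127  0.259] [ 0.709 -0.083  0.259] [617.  29.] [373.  47.]
jar [0.547 0.147 0.1  ] [162.5  48.7 100. ]
dish [ 0.648 -0.216  0.015] [-194.   -72.9   15. ]
stop [ 0.416 -0.133  0.026] [-124.2  163.    26. ]
```

```bash
cat > plan.py <<'E'
import sys,json
from h import *
from scipy.spatial.transform import Rotation as Rt
R3,O=load()
def rot(p,yaw=0):
    s,c=np.sin(np.radians(p)),np.cos(np.radians(p))
    z=R3@[c,0,-s]; y=R3@[0,-1.,0]; return np.c_[np.cross(y,z),y,z]
def plan(target,p,n,frame="local"):
    """n equal rows from the measured pose to target (m)"""
    s=env.observe(); R=np.array(s["tool_rot"]); x=np.array(s["position"])
    T=R3@np.array(target)+O if frame=="local" else np.array(target)
    rv=Rt.from_matrix(R.T@rot(p)).as_rotvec()/n
    d=(T-x)/n; tu=(np.degrees(rv)/5).round(3); rows=[]
    for i in range(n):
        R=R@Rt.from_rotvec(rv).as_matrix() if 0 else R
        rows.append((R.T@d/.05).round(2).tolist()); R=R@Rt.from_rotvec(rv).as_matrix()
    print("target",T.round(3),"turn",tu,"xyz",json.dumps(rows) if np.abs(rv).max()>.002 else rows[0])
def where():
    s=env.observe(); print(round(s["time_s"],2),"local mm",(R3.T@(np.array(s["position"])-O)*1e3).round(1),"rot err deg",np.degrees(Rt.from_matrix(np.array(s["tool_rot"]).T@rot(40)).as_rotvec()).round(1),"F local",(R3.T@np.array(s["ft_force"])).round(2),"q",np.round(s["q"],0))
E
python3 - <<'E'
from plan import *
plan([.43,-.17,.40],90,22,"world")
E
```

```text
target [ 0.43 -0.17  0.4 ] turn [-0.001  0.     0.71 ] xyz [[-0.42, -0.55, -0.14], [-0.45, -0.52, -0.14], [-0.48, -0.49, -0.14], [-0.51, -0.46, -0.14], [-0.54, -0.43, -0.14], [-0.56, -0.39, -0.14], [-0.59, -0.36, -0.14], [-0.61, -0.32, -0.14], [-0.63, -0.28, -0.14], [-0.64, -0.24, -0.14], [-0.66, -0.2, -0.14], [-0.67, -0.16, -0.14], [-0.68, -0.12, -0.14], [-0.68, -0.08, -0.14], [-0.69, -0.03, -0.14], [-0.69, 0.01, -0.14], [-0.69, 0.05, -0.14], [-0.68, 0.09, -0.14], [-0.67, 0.13, -0.14], [-0.67, 0.18, -0.14], [-0.65, 0.22, -0.14], [-0.64, 0.26, -0.14]]
```

Request:
{"api": "arm_command", "payload": {"turn": [[0, 0, 0.71], [0, 0, 0.71], [0, 0, 0.71], [0, 0, 0.71], [0, 0, 0.71], [0, 0, 0.71], [0, 0, 0.71], [0, 0, 0.71], [0, 0, 0.71], [0, 0, 0.71], [0, 0, 0.71], [0, 0, 0.71]], "xyz": [[-0.42, -0.55, -0.26], [-0.45, -0.52, -0.26], [-0.48, -0.49, -0.26], [-0.51, -0.46, -0.26], [-0.54, -0.43, -0.26], [-0.56, -0.39, -0.26], [-0.59, -0.36, -0.26], [-0.61, -0.32, -0.26], [-0.63, -0.28, -0.26], [-0.64, -0.24, -0.26], [-0.66, -0.2, -0.26], [-0.67, -0.16, -0.26]], "claw": [0, 0, 0, 0, 0, 0, 0, 0, 0, 0, 0, 0], "squeeze": 20}}

```text
time_s: 1.3
position: [0.3001, 0.1477, 0.4064]
tool_rot: [[-0.532, 0.847, -0.0], [0.847, 0.532, -0.0], [0.0, -0.0, -1.0]]
ft_force: [1.0, 1.2, -0.3]
grip_width: 0.0001
gripper_force: 0.0
```

Request:
{"api": "arm_command", "payload": {"turn": [[0, 0, 0.71], [0, 0, 0.71], [0, 0, 0.71], [0, 0, 0.71], [0, 0, 0.71], [0, 0, 0.71], [0, 0, 0.71], [0, 0, 0.71], [0, 0, 0.71], [0, 0, 0.71]], "xyz": [[-0.68, -0.12, 0], [-0.68, -0.08, 0], [-0.69, -0.03, 0], [-0.69, 0.01, 0], [-0.69, 0.05, 0], [-0.68, 0.09, 0], [-0.67, 0.13, 0], [-0.67, 0.18, 0], [-0.65, 0.22, 0], [-0.64, 0.26, 0]], "claw": [0, 0, 0, 0, 0, 0, 0, 0, 0, 0]}}

```text
time_s: 2.3
position: [0.4312, -0.1709, 0.4057]
tool_rot: [[0.059, 0.998, -0.0], [0.998, -0.059, 0.0], [0.0, -0.001, -1.0]]
ft_force: [-0.3, -0.2, -0.2]
grip_width: -0.0004
gripper_force: 0.0
```

Run:
```python
from plan import *
where()
print(env.observe()["position"])
plan([-.122,.095,.289],40,12)
```

```text
2.3 local mm [-161.3  145.8  405.7] rot err deg [ 0.  50.  -0.1] F local [-0.17  0.26 -0.2 ] q [-36.   9.  67.   0. 104. -33.]
[ 0.43115288 -0.17089485  0.40571888]
target [ 0.484 -0.135  0.289] turn [ 0.     0.833 -0.002] xyz [[0.07, 0.08, 0.19], [0.05, 0.08, 0.2], [0.04, 0.08, 0.2], [0.02, 0.08, 0.2], [0.01, 0.08, 0.21], [-0.01, 0.08, 0.21], [-0.02, 0.08, 0.2], [-0.04, 0.08, 0.2], [-0.05, 0.08, 0.2], [-0.07, 0.08, 0.19], [-0.08, 0.08, 0.19], [-0.09, 0.08, 0.18]]
```

Request:
{"api": "arm_command", "payload": {"turn": [[0, 0.83, 0], [0, 0.83, 0], [0, 0.83, 0], [0, 0.83, 0], [0, 0.83, 0], [0, 0.83, 0], [0, 0.83, 0], [0, 0.83, 0], [0, 0.83, 0], [0, 0.83, 0], [0, 0.83, 0], [0, 0.87, 0]], "xyz": [[0.07, 0.08, 0.19], [0.05, 0.08, 0.2], [0.04, 0.08, 0.2], [0.02, 0.08, 0.2], [0.01, 0.08, 0.21], [-0.01, 0.08, 0.21], [-0.02, 0.08, 0.2], [-0.04, 0.08, 0.2], [-0.05, 0.08, 0.2], [-0.07, 0.08, 0.19], [-0.08, 0.08, 0.19], [-0.09, 0.08, 0.18]], "claw": [0, 0, 0, 0, 0, 0, 0, 0, 0, 0, 0, 0]}}

```text
time_s: 3.5
position: [0.4811, -0.1328, 0.2892]
tool_rot: [[0.036, 0.998, 0.043], [0.639, -0.056, 0.767], [0.768, -0.0, -0.64]]
ft_force: [0.5, -0.2, 0.8]
grip_width: 0.0001
gripper_force: 0.0
```

Run:
```python
from plan import *
where()
plan([-.052,.095,.230],40,12)
im,d=imaging.get_image("scene"); c=cv2.resize(im[130:330,190:430],None,fx=3,fy=3,interpolation=2)
cv2.imwrite("pics/s1.png",cv2.convertScaleAbs(c,alpha=1.5))
```

```text
3.5 local mm [-120.4   98.   289.2] rot err deg [-0.  -0.2  0. ] F local [-0.21 -0.53  0.75] q [-46.  26.  76.  38. 112. -39.]
target [ 0.488 -0.065  0.23 ] turn [-0.001 -0.003  0.   ] xyz [-0.0, 0.01, 0.15]
```

View pics/s1.png

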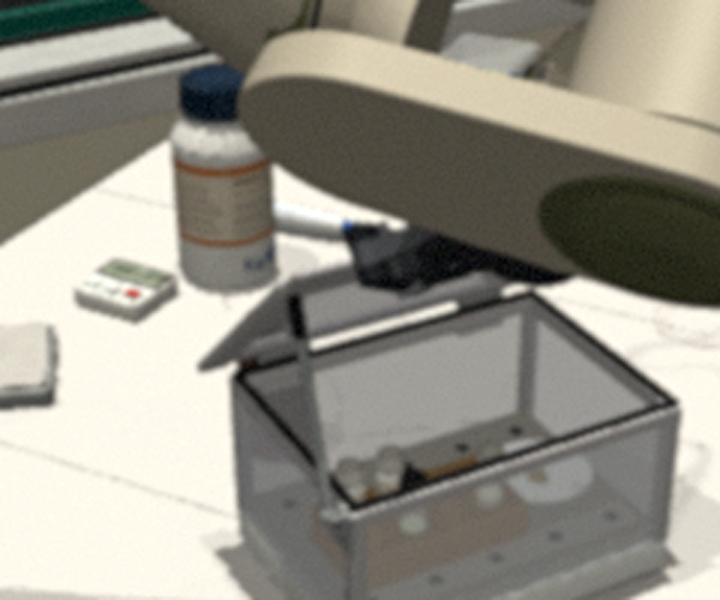

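The picture shows the gripper coming in above and outside the lid: fingertips at about (350–405, 230–285) and the stay at (295,300), to their left. That agrees with the numbers, so I slide in under the lip, parallel to the lid.

Request:
{"api": "arm_command", "payload": {"turn": [[0, 0, 0], [0, 0, 0], [0, 0, 0], [0, 0, 0], [0, 0, 0], [0, 0, 0], [0, 0, 0], [0, 0, 0], [0, 0, 0], [0, 0, 0], [0, 0, 0], [0, 0, 0]], "xyz": [[0, 0.05, 0.15], [0, 0.04, 0.15], [0, 0, 0.15], [0, 0, 0.15], [0, 0, 0.15], [0, 0, 0.15], [0, 0, 0.15], [0, 0, 0.15], [0, 0, 0.15], [0, 0, 0.15], [0, 0, 0.15], [0, 0, 0.15]], "claw": [0, 0, 0, 0, 0, 0, 0, 0, 0, 0, 0, 0]}}

```text
time_s: 4.75
position: [0.4894, -0.0638, 0.2315]
tool_rot: [[0.036, 0.998, 0.043], [0.642, -0.056, 0.765], [0.766, -0.0, -0.643]]
ft_force: [0.7, -0.4, 0.5]
grip_width: -0.0
gripper_force: 0.0
```

Run:
```python
from plan import *
where()
im,d=imaging.get_image("scene"); c=cv2.resize(im[180:330,220:400],None,fx=4,fy=4,interpolation=2)
K,R,t=cam("scene")
s=env.observe();q=K@(R@(np.array(s["position"])+.019*np.array(s["tool_rot"])[:,2])+t);q=q[:2]/q[2];print("tip px in crop",((q-[220,180])*4).round())
cv2.imwrite("pics/s2.png",cv2.convertScaleAbs(c,alpha=2))
```

```text
4.75 local mm [-51.1  93.7 231.5] rot err deg [-0. -0.  0.] F local [-0.32 -0.75  0.5 ] q [-40.  26.  85.  39. 101. -41.]
tip px in crop [332. 220.]
```

View pics/s2.png

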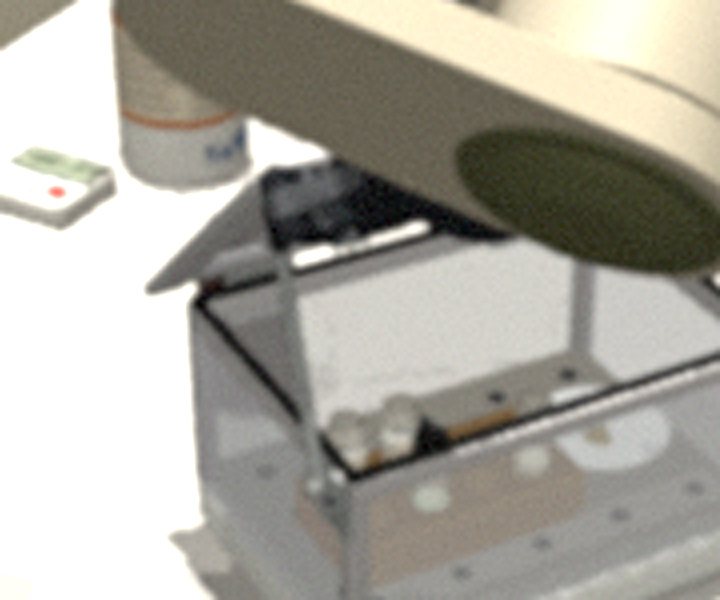

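The fingertips (about (290–350, 190–240)) sit under the lip, just inside the black stay tip at (270,200). Now I nudge the stay outward.

Request:
{"api": "arm_command", "payload": {"turn": [[0, 0, 0], [0, 0, 0], [0, 0, 0], [0, 0, 0], [0, 0, 0], [0, 0, 0], [0, 0, 0], [0, 0, 0], [0, 0, 0], [0, 0, 0]], "xyz": [[0, -0.08, 0], [0, -0.08, 0], [0, -0.08, 0], [0, -0.08, 0], [0, -0.08, 0], [0, -0.08, 0], [0, 0, 0], [0, 0, 0], [0, 0, 0], [0, 0, 0]], "claw": [0, 0, 0, 0, 0, 0, 0, 0, 0, 0]}}

```text
time_s: 5.8
position: [0.4655, -0.063, 0.2319]
tool_rot: [[0.036, 0.998, 0.043], [0.642, -0.056, 0.765], [0.766, -0.0, -0.643]]
ft_force: [-1.4, -2.3, -1.3]
grip_width: 0.0002
gripper_force: 0.0
```

Run:
```python
from plan import *
where()
im,d=imaging.get_image("scene"); c=cv2.resize(im[180:330,220:400],None,fx=4,fy=4,interpolation=2)
cv2.imwrite("pics/s3.png",cv2.convertScaleAbs(c,alpha=2))
```

```text
5.8 local mm [-51.6 117.7 231.9] rot err deg [-0.1  0.   0. ] F local [-2.4   1.26 -1.27] q [-41.  24.  89.  38. 100. -43.]
```

View pics/s3.png

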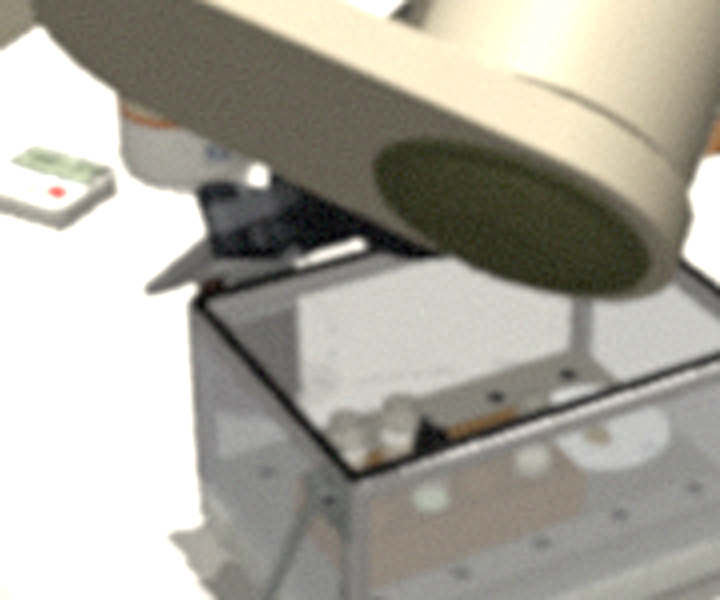

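The stay now hangs down at (290,550) and the lid rests on the fingers (about 2.7 N along the lid normal). Next: the lowering path.

```bash
cat > low.py <<'E'
from plan import *
A=R3.T@rot(40); T=.011
def tcp(a,k,y):
    E=np.array([.084-.192*np.cos(a)-.002*np.sin(a),y,.13+.192*np.sin(a)-.002*np.cos(a)])
    return E-T*A[:,0]+k*A[:,2]
def path(a0,a1,n,y0,y1):
    s=env.observe(); p=R3.T@(np.array(s["position"])-O)
    for i in range(1,n+1):
        f=i/n; a=a0+(a1-a0)*f; k=.004+.020*max(a,0)/.72
        q=tcp(a,k,y0+(y1-y0)*f); print((A.T@(q-p)/.05).round(2).tolist(),end=","); p=q
    print(p.round(3))
E
python3 -c "
from low import *
print(tcp(.72,.024,.118))
path(.70,.16,24,.118,.085)"
```

```text
[-0.05035107  0.118       0.23124485]
[-0.16, 0.02, 0.01],[-0.09, 0.03, -0.01],[-0.09, 0.03, -0.01],[-0.09, 0.03, -0.0],[-0.09, 0.03, -0.0],[-0.09, 0.03, -0.0],[-0.09, 0.03, 0.0],[-0.09, 0.03, 0.0],[-0.08, 0.03, 0.0],[-0.08, 0.03, 0.01],[-0.08, 0.03, 0.01],[-0.08, 0.03, 0.01],[-0.08, 0.03, 0.01],[-0.08, 0.03, 0.01],[-0.08, 0.03, 0.02],[-0.08, 0.03, 0.02],[-0.08, 0.03, 0.02],[-0.08, 0.03, 0.02],[-0.08, 0.03, 0.02],[-0.08, 0.03, 0.02],[-0.08, 0.03, 0.03],[-0.08, 0.03, 0.03],[-0.08, 0.03, 0.03],[-0.07, 0.03, 0.03],[-0.106  0.085  0.145]
```

Request:
{"api": "arm_command", "payload": {"turn": [[0, 0, 0], [0, 0, 0], [0, 0, 0], [0, 0, 0], [0, 0, 0], [0, 0, 0], [0, 0, 0], [0, 0, 0], [0, 0, 0], [0, 0, 0], [0, 0, 0], [0, 0, 0]], "xyz": [[0, 0, 0], [0, 0, 0], [0, 0, 0], [-0.05, 0.02, 0], [-0.09, 0.03, 0], [-0.09, 0.03, -0.01], [-0.09, 0.03, -0.01], [-0.09, 0.03, 0], [-0.09, 0.03, 0], [-0.09, 0.03, 0], [-0.09, 0.03, 0], [-0.09, 0.03, 0]], "claw": [0, 0, 0, 0, 0, 0, 0, 0, 0, 0, 0, 0]}}

```text
time_s: 7.05
position: [0.4771, -0.0894, 0.2028]
tool_rot: [[0.036, 0.998, 0.043], [0.642, -0.056, 0.765], [0.766, -0.0, -0.643]]
ft_force: [-1.2, -0.1, -1.9]
grip_width: 0.0003
gripper_force: 0.9
```

```bash
python3 -c "
from low import *
where(); path(.55,.16,17,.107,.085)"
```

```text
7.05 local mm [-77.3 104.6 202.8] rot err deg [-0. -0.  0.] F local [-0.2   1.18 -1.93] q [-43.  29.  87.  37.  99. -45.]
[0.05, -0.02, 0.0],[-0.09, 0.03, 0.0],[-0.09, 0.03, 0.01],[-0.09, 0.03, 0.01],[-0.09, 0.03, 0.01],[-0.08, 0.03, 0.01],[-0.08, 0.03, 0.01],[-0.08, 0.03, 0.02],[-0.08, 0.03, 0.02],[-0.08, 0.03, 0.02],[-0.08, 0.03, 0.02],[-0.08, 0.03, 0.02],[-0.08, 0.03, 0.03],[-0.08, 0.03, 0.03],[-0.08, 0.03, 0.03],[-0.08, 0.03, 0.03],[-0.08, 0.03, 0.03],[-0.106  0.085  0.145]
```

Contact is held, so I keep lowering.

Request:
{"api": "arm_command", "payload": {"turn": [[0, 0, 0], [0, 0, 0], [0, 0, 0], [0, 0, 0], [0, 0, 0], [0, 0, 0], [0, 0, 0], [0, 0, 0], [0, 0, 0], [0, 0, 0], [0, 0, 0], [0, 0, 0]], "xyz": [[-0.06, 0.02, 0], [-0.08, 0.03, 0.01], [-0.08, 0.03, 0.01], [-0.08, 0.03, 0.01], [-0.08, 0.03, 0.01], [-0.08, 0.03, 0.01], [-0.08, 0.03, 0.02], [-0.08, 0.03, 0.02], [-0.08, 0.03, 0.02], [-0.08, 0.03, 0.02], [-0.08, 0.03, 0.02], [-0.08, 0.03, 0.02]], "claw": [0, 0, 0, 0, 0, 0, 0, 0, 0, 0, 0, 0]}}

```text
time_s: 8.25
position: [0.4933, -0.114, 0.1613]
tool_rot: [[0.036, 0.998, 0.043], [0.642, -0.056, 0.765], [0.766, 0.0, -0.643]]
ft_force: [-0.8, -0.3, -2.8]
grip_width: 0.0003
gripper_force: 1.0
```

```bash
python3 -c "
from low import *
where(); path(.26,.03,12,.088,.08)"
```

```text
8.25 local mm [-100.9   87.   161.3] rot err deg [-0. -0.  0.] F local [-0.34  0.83 -2.84] q [-44.  34.  85.  36.  97. -48.]
[-0.05, -0.01, 0.02],[-0.07, 0.01, 0.02],[-0.06, 0.01, 0.02],[-0.06, 0.01, 0.03],[-0.06, 0.01, 0.03],[-0.06, 0.01, 0.03],[-0.06, 0.01, 0.03],[-0.06, 0.01, 0.03],[-0.06, 0.01, 0.03],[-0.06, 0.01, 0.03],[-0.06, 0.01, 0.03],[-0.06, 0.01, 0.03],[-0.111  0.08   0.122]
```

Request:
{"api": "arm_command", "payload": {"turn": [[0, 0, 0], [0, 0, 0], [0, 0, 0], [0, 0, 0], [0, 0, 0], [0, 0, 0], [0, 0, 0], [0, 0, 0], [0, 0, 0], [0, 0, 0], [0, 0, 0], [0, 0, 0]], "xyz": [[-0.06, 0.01, 0.02], [-0.06, 0.01, 0.02], [-0.06, 0.01, 0.02], [-0.06, 0.01, 0.03], [-0.06, 0.01, 0.03], [-0.06, 0.01, 0.03], [-0.06, 0.01, 0.03], [-0.06, 0.01, 0.03], [-0.06, 0.01, 0.03], [-0.06, 0.01, 0.03], [-0.06, 0.01, 0.03], [-0.06, 0.01, 0.03]], "claw": [0, 0, 0, 0, 0, 0, 0, 0, 0, 0, 0, 0]}}

```text
time_s: 9.45
position: [0.4986, -0.1247, 0.1231]
tool_rot: [[0.036, 0.998, 0.043], [0.642, -0.056, 0.765], [0.766, 0.0, -0.643]]
ft_force: [-0.6, -0.2, -1.8]
grip_width: -0.0001
gripper_force: 0.9
```

```bash
python3 -c "
from low import *
where(); print(tcp(0,.004,.08)); path(.025,-.06,10,.08,.08)"
```

```text
9.45 local mm [-111.3   81.   123.1] rot err deg [-0.  0.  0.] F local [-0.21  0.61 -1.8 ] q [-44.  38.  86.  36.  94. -51.]
[-0.11200649  0.08        0.11700236]
[-0.05, 0.02, 0.04],[-0.03, -0.0, 0.02],[-0.02, -0.0, 0.02],[-0.02, 0.0, 0.02],[-0.02, 0.0, 0.02],[-0.02, 0.0, 0.02],[-0.02, 0.0, 0.02],[-0.02, 0.0, 0.02],[-0.02, 0.0, 0.02],[-0.02, 0.0, 0.02],[-0.112  0.08   0.105]
```

Request:
{"api": "arm_command", "payload": {"turn": [[0, 0, 0], [0, 0, 0], [0, 0, 0], [0, 0, 0], [0, 0, 0], [0, 0, 0], [0, 0, 0], [0, 0, 0], [0, 0, 0], [0, 0, 0], [0, 0, 0], [0, 0, 0]], "xyz": [[-0.03, 0, 0.02], [-0.03, 0, 0.02], [-0.03, 0, 0.02], [-0.03, 0, 0.02], [-0.03, 0, 0.02], [-0.03, 0, 0.02], [-0.03, 0, 0.02], [-0.03, 0, 0.02], [-0.03, 0, 0.02], [0, 0, 0], [0, 0, 0], [0, 0, 0]], "claw": [0, 0, 0, 0, 0, 0, 0, 0, 0, 0, 0, 0]}}

```text
time_s: 10.65
position: [0.4984, -0.1264, 0.1073]
tool_rot: [[0.036, 0.998, 0.043], [0.642, -0.056, 0.765], [0.766, 0.0, -0.643]]
ft_force: [0.3, -0.2, -0.1]
grip_width: 0.0002
gripper_force: 0.0
```

```bash
python3 -c "
from low import *
where()
im,d=imaging.get_image('scene'); c=cv2.resize(im[180:370,220:430],None,fx=3.1,fy=3.1,interpolation=2)
cv2.imwrite('pics/s4.png',cv2.convertScaleAbs(c,alpha=1.7))"
```

```text
10.65 local mm [-113.    81.1  107.3] rot err deg [-0.  0.  0.] F local [-0.23 -0.32 -0.09] q [-44.  39.  86.  35.  92. -52.]
```

View pics/s4.png

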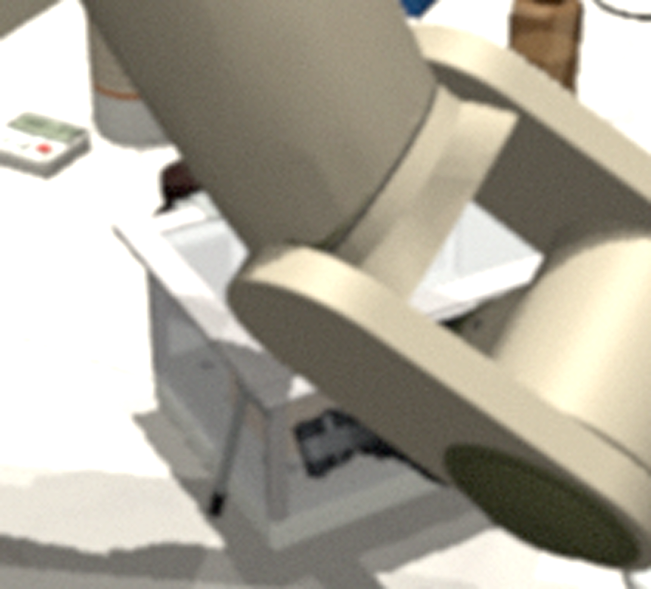

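The lid is shut flat, the stay hangs with its tip at (217,503), and the fingers at (330,440) are free under the lip. I'll draw them straight back.

Request:
{"api": "arm_command", "payload": {"turn": [[0, 0, 0], [0, 0, 0], [0, 0, 0], [0, 0, 0], [0, 0, 0], [0, 0, 0], [0, 0, 0], [0, 0, 0], [0, 0, 0], [0, 0, 0], [0, 0, 0], [0, 0, 0]], "xyz": [[0, 0, -0.1], [0, 0, -0.15], [0, 0, -0.2], [0, 0, -0.25], [0, 0, -0.25], [0, 0, -0.25], [0, 0, -0.25], [0, 0, -0.25], [0, 0, -0.25], [0, 0, -0.1], [0, 0, 0], [0, 0, 0]], "claw": [0, 0, 0, 0, 0, 0, 0, 0, 0, 0, 0, 0]}}

```text
time_s: 11.9
position: [0.4939, -0.2045, 0.173]
tool_rot: [[0.036, 0.998, 0.043], [0.641, -0.056, 0.765], [0.766, -0.0, -0.642]]
ft_force: [1.0, 0.8, 0.2]
grip_width: 0.0001
gripper_force: 0.0
```

```bash
python3 -c "
from low import *
where()
im,d=imaging.get_image('top'); c=cv2.resize(im[140:340,230:450],None,fx=2.8,fy=2.8,interpolation=2)
cv2.imwrite('pics/s5.png',cv2.convertScaleAbs(c,alpha=1.4))"
```

```text
11.9 local mm [-191.3   81.2  173. ] rot err deg [-0.1 -0.   0. ] F local [ 0.83 -0.98  0.18] q [-50.  37.  76.  33. 105. -49.]
```

View pics/s5.png

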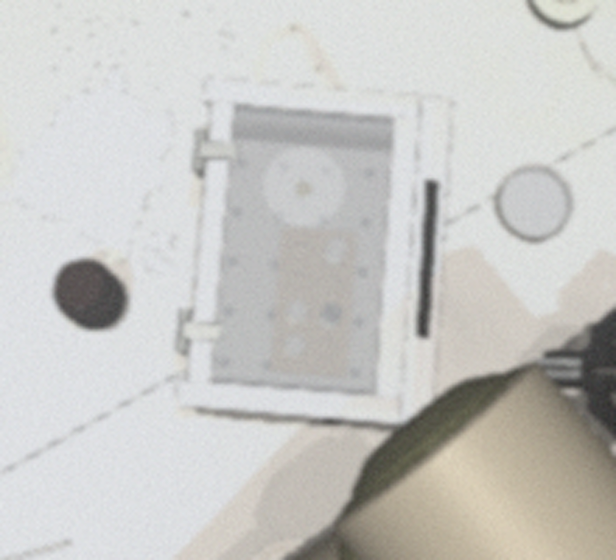

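The lid lies flat and rectangular (190–450, 80–420) and the fingers are clear at (565,370). The jar at (92,292) and dish at (533,203) are where they were. The arm touches nothing, so I hand in.

```bash
python3 -c "
from rig import env
print(env.close_job())"
```

```text
the job is handed in; nothing more can be done
None
```

The job is handed in at about 12 s: the lid was lowered on the fingers until shut, the stay hangs down, the fingers are out from under the lip, and the jar and dish stand where they were; the arm hid the red stopper in the last picture, but nothing went near it, and no verdict was returned.

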